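# Release the locked craft-tool box with a dowel

### The job

The craft-tool box is shut by a hidden spring catch. Take the wooden dowel from its rest, push the catch gently through the flared brass bush in the back of the box (the side towards you), no farther than it takes to let go, so that the red lid springs fully open, then lay the dowel back in both notches of its rest, about centred. Do not force the dowel against the box or catch, and leave the cup, dish and bottle where they are.

Things in the scene. Friction and masses are not known exactly. Their poses are not given: they have to be found in the camera images.
- dowel_center (a point): Centre of a loose beech dowel, 12 mm diameter, 240 mm long, about 25 g, light wood with a red band at either end; both ends alike. x axis along the dowel. It lies level in the two notches of its rest, its axis 52 mm above the table; grip it from above across its middle, where about 100 mm are clear between the notches.
- rest_seat (a point): Seat of the wooden dowel rest, fixed to the table: midway between its two V notches, on the axis of a seated dowel, 52 mm above the table; x along the seated dowel. The notches stand at x = -60 and +60 mm, are 12 mm thick along x, open upwards at 45 degrees each side, about 39 mm wide at their tops (14 mm above the seat). Base 170 x 70 x 8 mm.
- hole_mouth (a point): Centre of the mouth of the brass bush in the back panel, on the bush's axis, 95 mm above the table; x points level into the box along the bush, z up. The bush narrows from a 22 mm mouth to a 16 mm bore and stands 18 mm out of the panel. The catch's striker disc is on this axis, its face 28 to 58 mm beyond the mouth, different each time and out of sight. A yellow mark on the lid is above it.
- lid_edge (a point): Middle of the near edge of the red lid, on its top: 130 mm above the table when shut. The lid is hinged on the far rim of the box, 170 mm away; fully open it stands up, tilted 1.45 rad, this point 290 mm high. Once the catch lets go, a damped spring swings it open by itself in about 2 s and it stays open. It cannot be lifted while the catch holds, and does not latch again afterwards.
- catch: Spring catch inside the box, with a 21 mm steel striker disc, out of sight. Origin at the box's origin when unpressed; moves with the catch; does not tell where the disc is. Pressing the disc in along the bush takes 2 N to start and 1.8 N more per mm; after about 5 mm (11 to 13 N) it lets the lid go. There is no stop to feel: above 16 N it is being overpressed and may bend.
- toolbox: The craft-tool box, fixed to the table: blue, 170 mm deep (x) by 260 mm wide (y), 130 mm high with its red lid shut. Origin at the centre of its underside, x axis level, pointing away from its back panel into the box; the outer face of the back panel lies at x = -85 mm.
- claycup_center (a point): Clear cup filled with clay, 68 mm wide, 70 to 80 mm high, loose; a bystander. Point on its axis 35 mm above its base.
- dish_center (a point): Yellow plastic bowl, 110 mm wide, 40 mm high, loose; a bystander. Point on its axis 20 mm above its base.
- glue_center (a point): White glue bottle with a red cap, 60 mm wide, 150 mm high, loose; a bystander. Point on its axis 75 mm above its base.
There are look-alikes about, which are no part of the job. Leave any blue or orange look-alike of the part that bears dowel_center alone.

How it is judged:
By the outcome, as a careful person would: the job done as asked, in the order asked, and still so for the second after the job is handed in, with the robot touching nothing.
It also fails if it takes over 51 s, if anything falls off the work surface, if the arm or the gripper's body presses on something with over 40 N, if the wrist force passes 120 N, or if a joint passes its speed limit or range.

### The arm

A 7-joint arm with a two-finger parallel gripper is mounted at the origin on the work surface. World frame = base frame: x ahead of the robot, y to its left, z up, the work surface at z = 0. Lengths are in m, angles in rad, forces in N, time in s.
With the tool pointing down it reaches from about 0.425 to 0.925 m from the base axis. Payload 6.8 kg.
Tool frame: the origin (TCP) lies between the finger pads; the fingertips stand r.tip_extent ahead of it and the grasp point (between the pads) lies 5 mm behind it (r.tip_extent is the distance from the TCP to the fingertips, in m); y points along the fingers, x is the direction in which the jaws open and shut, and the axes are right-handed (so a half turn about y gives the same grasp; the last joint's range is limited). The gripper opens to 85 mm and grips with 20 to 120 N. Pads are 22 mm wide; open, the fingers measure 114 mm over their backs; the gripper's body (76 mm by 85 mm) begins 54 mm behind the grasp point. The pads swing forward as they close: fully open they stand 13 mm farther back than shut.
Start: joints at [-1.438, 0.477, 0.022, 1.555, -0.011, 1.109, -0.083], TCP at [0.161, 0.656, 0.245] pointing down, gripper open.
Joint ranges: [-2.96, 2.96], [-0.34, 2.1], [-1.41, 1.46], [0.24, 2.44], [-1.37, 4.51], [0.17, 1.92], [-2.96, 2.96]. Speed limits (rad/s): [2.39, 2.39, 3.14, 3.14, 3.14, 3.14, 3.14].

### API

Orientations are given as a rotation vector (axis times angle).
In Python, from bench import r gives the robot as it stands.
- The arm moves only by the tool send_rows, never from a script. Its argument "plan" is a list of rows, each a list of 5 numbers: the shift along the tool's x, y, z in cm, then the turn about the tool's y in degrees, then the opening, from 0 (shut) to 1 (fully open). In form: [[dx, dy, dz, spin, grip], ...]. A call has 1 to 12 rows; each row shifts and turns the commanded pose from where the row before left it, along the tool's axes as they then stand; what a row does not reach is not made up. A row lasts 1/8 s, in which the tool goes at most 62.5 mm and 10.7 degrees, less where a joint would pass 70% of its speed; a pose out of reach is approached as far as the arm can. A call is refused whole if a number of a shift passes 6.25 or a number of a turn 10.7, either way. A call with a gripper value outside its range is refused whole. The fingers move at their own pace and stop on an object; "force" is the grip in N (left out, the last holds). Time passes only in rows, so rows that do not move let the fingers close. It gives the time, the measured TCP pose, the force and the opening at its end, in the units of the state.
- r.get_obs(): the state, without advancing time (a new reading comes with each control period).
- r.grab_frame(name): name is "scene" or "top"; returns a dict with "image" (384x512x3 uint8, red, green, blue), "camera_matrix" (3x3 intrinsics, pixels), "D" ([k1, k2, p1, p2, k3] as OpenCV has them; the pictures are not rectified), "cam_to_world" (4x4, takes a point from camera to world coordinates). Camera axes: x right, y down, z forward; pixel columns grow to the right and rows downward; lengths in m; the calibration is good to about 2 mm. A picture is of the moment at which its call begins. There is no depth.
- r.hand_in(): hands the job in, once; it reports no verdict.
Trained networks look in the newest picture that a camera, given by its name, has taken for a name from the list of things; names that differ only in an ending like _2 or _b are one class to them, and where a whole thing is asked for, a point or a joint stands for the part that bears it (a point fixed in the world has none). Each returns a list of dicts, best first, with "p" (0 to 1); they miss things now and then, are a little off and sometimes report something else, mostly with a low value. They report only what shows in the picture. A call takes as long as a camera call. They do not tell look-alikes from the thing itself.
- r.recognise(camera, target): "rect" ([left, top, right, bottom] in pixels, round what is visible of it).
The state is a dict: "clock": time; "joints": joint angles; "qvel": joint speeds; "tau": joint torques, N m; "tcp_pos": TCP position; "orientation": TCP orientation; "contact_force": force on the tool from outside, world axes, zero at the start; "moment": the same for the moment, N m; "grip_width": finger opening in m.
Only numpy, scipy, OpenCV 4.12 (cv2) and the standard library are available. Lean on these libraries where they do the work, as an engineer would, in place of code of your own. Each camera call takes 0.05 s, during which the arm holds its last target.

## Working session

There is one attempt and no reset: what is moved stays moved. The work goes in short steps, Python scripts to look and compute and a tool call to move; the robot and the scene stay as the last step left them, time stands still between calls to the robot, and variables do not carry over. Pictures are saved under pics/ and viewed, and the job is handed in when it is done.

Besides the shell and the picture viewer there is one more tool, called after "Call:" by a JSON object that holds its "name" and its "arguments", one argument or row to a line. send_rows: Moves the arm, as the interface text tells. Its arguments: {"type":"object","properties":{"plan":{"type":"array","items":{"type":"array","items":{"type":"number"}}},"force":{"type":"number"}},"required":["plan"]}

```bash
ls; mkdir -p pics
python3 - <<'E'
from bench import r
import cv2,numpy as np,json
s=r.get_obs(); print({k:np.round(v,3).tolist() for k,v in s.items()}, r.tip_extent)
for c in ("scene","top"):
    f=r.grab_frame(c); cv2.imwrite(f"pics/{c}0.png",f["image"][:,:,::-1])
    print(c,f["camera_matrix"],f["D"],np.round(f["cam_to_world"],4))
    for t in ("dowel_center","rest_seat","hole_mouth","lid_edge","toolbox","claycup_center","dish_center","glue_center"):
        try: print(t,[(np.round(d["rect"]).tolist(),round(d["p"],2)) for d in r.recognise(c,t)][:4])
        except Exception as e: print(t,e)
E
```

```text
pics
{'clock': 0.0, 'joints': [-1.438, 0.478, 0.022, 1.556, -0.011, 1.109, -0.083], 'qvel': [0.001, 0.001, 0.001, -0.001, 0.0, 0.001, -0.0], 'tau': [0.0, -59.646, 1.608, -28.118, 0.012, 0.01, -0.0], 'tcp_pos': [0.161, 0.655, 0.244], 'orientation': [-1.315, -1.029, 1.031], 'contact_force': [0.084, -0.895, -0.719], 'moment': [0.013, 0.008, -0.006], 'grip_width': 0.085} 0.014
scene [[469.51924273   0.         254.23025105]
 [  0.         469.51924273 191.62198342]
 [  0.           0.           1.        ]] [-0.1875966  0.         0.         0.         0.       ] [[ 0.8529  0.3226 -0.4104  1.1461]
 [ 0.5217 -0.4999  0.6913 -1.0708]
 [ 0.0178 -0.8037 -0.5947  0.9772]
 [ 0.      0.      0.      1.    ]]
dowel_center [([72.0, 258.0, 114.0, 332.0], 0.86), ([153.0, 233.0, 232.0, 243.0], 0.81), ([286.0, 152.0, 366.0, 240.0], 0.38)]
rest_seat [([158.0, 228.0, 218.0, 264.0], 0.57)]
hole_mouth [([285.0, 152.0, 362.0, 242.0], 0.86)]
lid_edge [([285.0, 152.0, 364.0, 208.0], 0.59)]
toolbox [([285.0, 154.0, 363.0, 239.0], 0.87)]
claycup_center [([230.0, 260.0, 256.0, 296.0], 0.57)]
dish_center [([270
[... 230 characters left out ...]
          1.        ]] [-0.00084078  0.          0.          0.          0.        ] [[ 0.0109 -0.9947  0.1027  0.4414]
 [-0.9996 -0.0135 -0.0251 -0.0556]
 [ 0.0264 -0.1024 -0.9944  1.2677]
 [ 0.      0.      0.      1.    ]]
dowel_center [([374.0, 226.0, 415.0, 310.0], 0.71), ([226.0, 201.0, 268.0, 254.0], 0.67), ([297.0, 198.0, 332.0, 263.0], 0.49)]
rest_seat [([293.0, 205.0, 334.0, 256.0], 0.8)]
hole_mouth [([151.0, 121.0, 237.0, 183.0], 0.55)]
lid_edge [([151.0, 118.0, 237.0, 177.0], 0.85)]
toolbox [([151.0, 118.0, 238.0, 182.0], 0.69)]
claycup_center [([316.0, 155.0, 335.0, 176.0], 0.83)]
dish_center [([130.0, 210.0, 161.0, 241.0], 0.62)]
glue_center [([83.0, 158.0, 113.0, 183.0], 0.8)]
```

View pics/scene0.png

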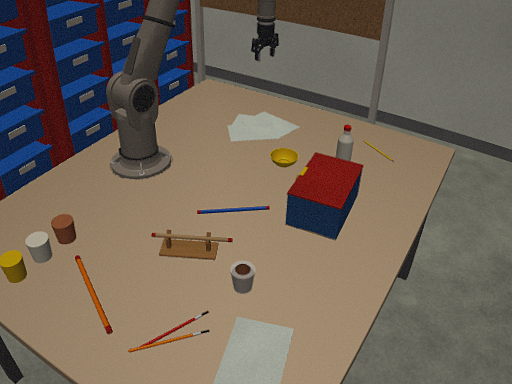

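View pics/top0.png

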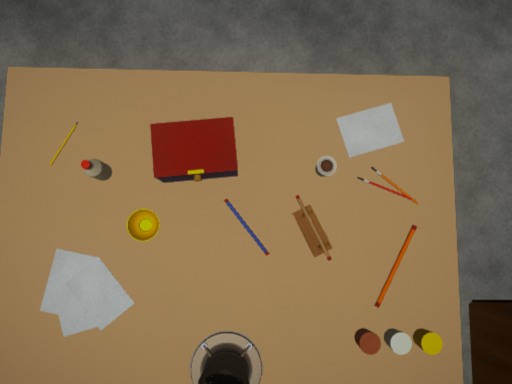

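Run:
```python
import cv2
a=cv2.imread("pics/top0.png"); b=cv2.imread("pics/scene0.png")
cv2.imwrite("pics/tc_box.png",cv2.resize(a[100:200,130:260],None,fx=6,fy=6,interpolation=cv2.INTER_CUBIC))
cv2.imwrite("pics/tc_dow.png",cv2.resize(a[190:320,220:420],None,fx=4,fy=4,interpolation=cv2.INTER_CUBIC))
cv2.imwrite("pics/sc_box.png",cv2.resize(b[140:250,270:380],None,fx=5,fy=5,interpolation=cv2.INTER_CUBIC))
cv2.imwrite("pics/sc_dow.png",cv2.resize(b[210:340,60:260],None,fx=4,fy=4,interpolation=cv2.INTER_CUBIC))
```

```text
(no output)
```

The top view shows the blue box at (195,150) with its yellow mark and bush at (197,175). The dowel on its rest runs (297,197)-(329,259). A blue look-alike is at (247,227), an orange one at (396,266), and there are also brushes and a pencil. Next I'll look at the crops and check the projections.

View pics/tc_dow.png

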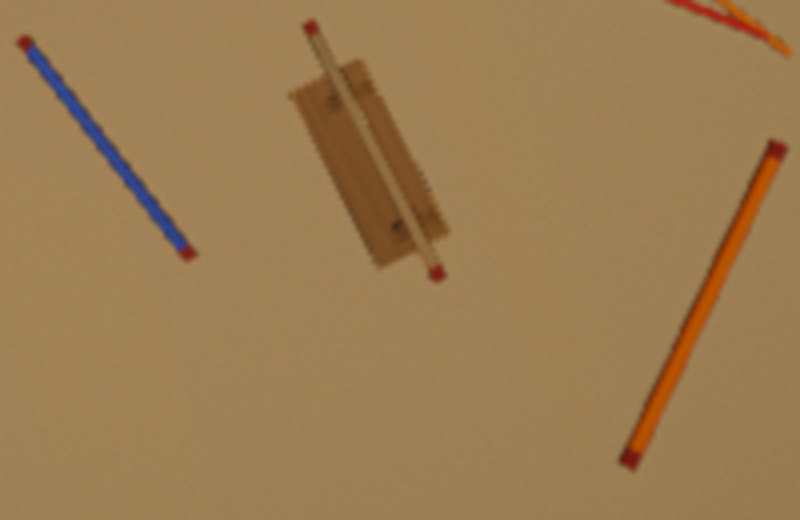

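View pics/tc_box.png

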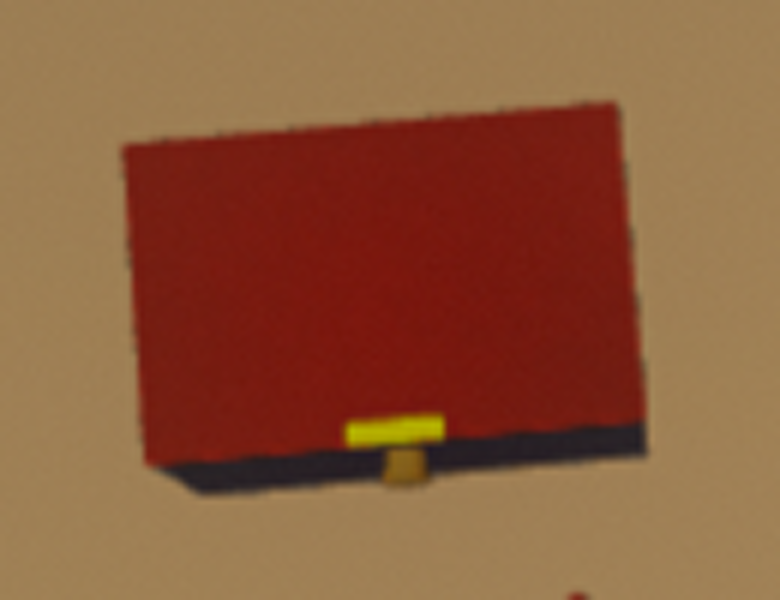

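View pics/sc_box.png

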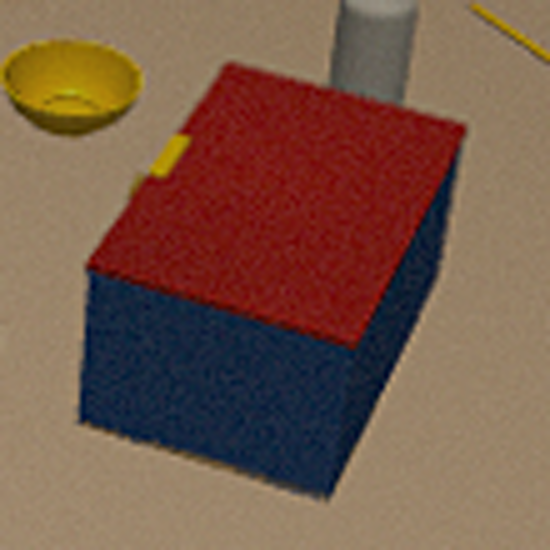

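View pics/sc_dow.png

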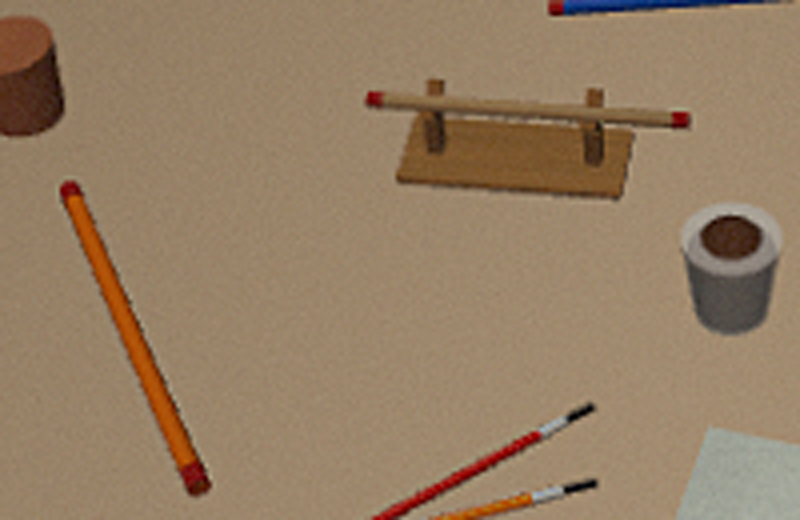

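```bash
cat > h.py <<'E'
import numpy as np, cv2
from scipy.spatial.transform import Rotation as R
CAM={"scene":(469.51924273,254.23025105,191.62198342,-0.1875966),"top":(364.54505355,254.30151286,196.18967575,-0.00084078)}
def proj(f,P):
    T=np.linalg.inv(f["cam_to_world"]); rv,_=cv2.Rodrigues(T[:3,:3])
    return cv2.projectPoints(np.atleast_2d(np.array(P,float)),rv,T[:3,3],f["camera_matrix"],np.array(f["D"],float))[0][:,0]
def ray(f,uv):
    u=cv2.undistortPoints(np.array(uv,float).reshape(-1,1,2),f["camera_matrix"],np.array(f["D"],float))[:,0]
    d=np.c_[u,np.ones(len(u))]@f["cam_to_world"][:3,:3].T
    return f["cam_to_world"][:3,3],d
def atz(f,uv,z):
    o,d=ray(f,uv); z=np.broadcast_to(z,(len(d),))
    return o+d*((z-o[2])/d[:,2])[:,None]
E
python3 - <<'E'
from bench import r
from h import *
s=r.get_obs()
print(R.from_rotvec(s["orientation"]).as_matrix().round(3))
for c in ("scene","top"):
    f=r.grab_frame(c); print(c,proj(f,[[0,0,0],s["tcp_pos"],[.161,.656,0]]).round(1))
    np.savez(f"{c}.npz",**{k:v for k,v in f.items()})
E
```

```text
[[ 0.239  0.    -0.971]
 [ 0.971  0.     0.239]
 [ 0.    -1.     0.   ]]
scene [[141.3 160.7]
 [265.   57. ]
 [263.5 106.9]]
top [[226.1 366.8]
 [-24.  336.6]
 [ 29.8 316. ]]
```

The dowel to take is the beech-coloured one lying in the rest's notches, at (297,197)-(329,259) in top. The blue one at (247,227) and the orange one at (396,266) lie on the table and are look-alikes. Next I'll measure the poses.

```bash
cat > m.py <<'E'
from h import *
from scipy.optimize import least_squares
F={c:dict(np.load(f"{c}.npz")) for c in ("scene","top")}
def crop(c,sc,o): return (np.array(c,float)+.5)/sc-.5+np.array(o)
E
python3 - <<'E'
from m import *
# red bands near dowel ends
def redc(c,x0,y0,x1,y1):
    im=F[c]["image"][y0:y1,x0:x1].astype(float)
    w=np.clip(im[...,0]-2.2*im[...,1],0,None); w[w<15]=0
    yy,xx=np.mgrid[y0:y1,x0:x1]; print(c,w.sum().round(), (w>0).sum()); return [(w*xx).sum()/w.sum(),(w*yy).sum()/w.sum()]
T=[redc("top",290,190,305,204),redc("top",321,250,338,266)]
S=[redc("scene",148,230,158,244),redc("scene",222,233,236,247)]
print(T,S)
for c,e in (("top",T),("scene",S)):
    p=atz(F[c],e,0.052); v=p[1]-p[0]; print(c,p.round(4),"mid",p.mean(0).round(4),"len",np.linalg.norm(v).round(4),"yaw",np.degrees(np.arctan2(v[1],v[0])).round(2))
# box
tc=crop([[123,145],[617,102],[646,423],[147,465]],6,(130,100)) # far-left, far-right, near-right, near-left
scn=crop([[228,62],[467,128],[355,347],[88,268]],5,(270,140))
# scene: far(228,62)=near-left , 467=far-left, 355=far-right, 88=near-right (lid near edge has yellow mark)
loc=dict(fl=(.085,.13,.13),fr=(.085,-.13,.13),nr=(-.085,-.13,.13),nl=(-.085,.13,.13))
L=np.array([loc[k] for k in("fl","fr","nr","nl")]); LS=np.array([loc[k] for k in("nl","fl","fr","nr")])
sb=crop([[80,423],[328,498]],5,(270,140)); LSB=np.array([[-.085,-.13,0],[.085,-.13,0]])
def W(p,L):
    c,s=np.cos(p[2]),np.sin(p[2]); return L@np.array([[c,s,0],[-s,c,0],[0,0,1]])+[p[0],p[1],0]
def rt(p): return (proj(F["top"],W(p,L))-tc).ravel()
def rs(p): return (proj(F["scene"],W(p,np.r_[LS,LSB]))-np.r_[scn,sb]).ravel()
for n,fn in (("top",rt),("scene",rs),("both",lambda p:np.r_[rt(p),rs(p)])):
    q=least_squares(fn,[.6,.15,0]); p=q.x; print(n,p.round(4),np.degrees(p[2]).round(2),"rms",np.sqrt((q.fun**2).mean()).round(2),"mouth",W(p,np.array([[-.103,0,.095]])).round(4))
    m=W(p,np.array([[-.103,0,.095],[-.103,0,.106],[-.085,0,.106],[-.085,0,.13]])); print(((proj(F["top"],m)-[130,100]+.5)*6-.5).round(0).tolist(), ((proj(F["scene"],m)-[270,140]+.5)*5-.5).round(0).tolist())
E
```

```text
top 186.0 5
top 247.0 7
scene 775.0 9
scene 1132.0 16
[[np.float64(297.2575107296137), np.float64(196.4624463519313)], [np.float64(328.7813765182186), np.float64(257.99999999999994)]] [[np.float64(152.9060160082623), np.float64(234.03821327136583)], [np.float64(229.5125397386083), np.float64(239.2755210173084)]]
top [[ 0.568  -0.2309  0.052 ]
 [ 0.3644 -0.3354  0.052 ]] mid [ 0.4662 -0.2832  0.052 ] len 0.2289 yaw -152.81
scene [[ 0.3654 -0.3385  0.052 ]
 [ 0.5689 -0.2337  0.052 ]] mid [ 0.4671 -0.2861  0.052 ] len 0.2289 yaw 27.24
top [0.714  0.1098 0.1058] 6.06 rms 0.45 mouth [[0.6116 0.0989 0.095 ]]
[[408.0, 485.0], [405.0, 482.0], [403.0, 448.0], [397.0, 441.0]] [[132.0, 187.0], [134.0, 174.0], [159.0, 181.0], [162.0, 150.0]]
scene [0.7182 0.1037 0.1076] 6.16 rms 0.7 mouth [[0.6158 0.0926 0.095 ]]
[[420.0, 477.0], [417.0, 474.0], [415.0, 441.0], [409.0, 433.0]] [[134.0, 194.0], [135.0, 180.0], [161.0, 187.0], [163.0, 157.0]]
both [0.7159 0.1078 0.1084] 6.21 rms 0.88 mouth [[0.6135 0.0967 0.095 ]]
[[412.0, 481.0], [410.0, 478.0], [407.0, 445.0], [401.0, 437.0]] [[133.0, 190.0], [135.0, 176.0], [160.0, 183.0], [163.0, 153.0]]
```

```bash
cat >> h.py <<'E'
def yawz(rotvec):
    z=R.from_rotvec(rotvec).as_matrix()[:,2]; return np.degrees(np.arctan2(z[1],z[0]))
def rows(p0,yaw0,pts,yaws,grip):
    """tool y down, z horizontal at yaw; x = y cross z = horizontal: yaw+90->? x=(-... ) ; shift first then turn"""
    p=np.array(p0,float);yw=yaw0;out=[]
    for q,y in zip(pts,yaws):
        a=np.radians(yw); z=np.array([np.cos(a),np.sin(a),0]); yy=np.array([0,0,-1.]); x=np.cross(yy,z)
        d=np.array(q)-p; row=[round(float(d@x)*100,2),round(float(d@yy)*100,2),round(float(d@z)*100,2),round(yw-y,1),grip]
        out.append(row); p=p+(row[0]*x+row[1]*yy+row[2]*z)/100; yw-=row[3]
    return out
E
python3 - <<'E'
from h import *
from bench import r
s=r.get_obs(); p=np.array(s["tcp_pos"]); y0=yawz(s["orientation"]); print(p,y0)
n=20; a0=np.arctan2(p[1],p[0]); a1=np.arctan2(-.2846,.4667); r0=np.hypot(p[0],p[1]); r1=np.hypot(.2846,.4667)
t=np.arange(1,n+1)/n
pts=[[ (r0+(r1-r0)*k)*np.cos(a0+(a1-a0)*k),(r0+(r1-r0)*k)*np.sin(a0+(a1-a0)*k),p[2]+(.16-p[2])*max(0,2*k-1)] for k in t]
R_=rows(p,y0,pts,y0+(27.2-y0)*t,0.6)
for x in R_: print(x)
E
```

```text
[0.16096565 0.65552958 0.2452948 ] 166.20034600718643
[-0.94, 0.0, -6.27, np.float64(7.0), 0.6]
[-0.75, 0.0, -6.23, np.float64(6.9), 0.6]
[-0.6, 0.0, -6.19, np.float64(7.0), 0.6]
[-0.41, 0.0, -6.14, np.float64(6.9), 0.6]
[-0.26, 0.0, -6.09, np.float64(7.0), 0.6]
[-0.1, 0.0, -6.04, np.float64(6.9), 0.6]
[0.07, 0.0, -5.98, np.float64(7.0), 0.6]
[0.22, 0.0, -5.91, np.float64(6.9), 0.6]
[0.36, 0.0, -5.85, np.float64(7.0), 0.6]
[0.52, 0.0, -5.77, np.float64(6.9), 0.6]
[0.66, 0.85, -5.7, np.float64(7.0), 0.6]
[0.81, 0.86, -5.62, np.float64(6.9), 0.6]
[0.94, 0.85, -5.54, np.float64(7.0), 0.6]
[1.08, 0.85, -5.45, np.float64(6.9), 0.6]
[1.2, 0.85, -5.37, np.float64(7.0), 0.6]
[1.33, 0.86, -5.27, np.float64(6.9), 0.6]
[1.45, 0.85, -5.19, np.float64(7.0), 0.6]
[1.56, 0.85, -5.08, np.float64(6.9), 0.6]
[1.68, 0.86, -4.98, np.float64(7.0), 0.6]
[1.79, 0.85, -4.89, np.float64(6.9), 0.6]
```

Call:
{"name": "send_rows", "arguments": {
  "plan": [
    [-0.9,0,-6,7,0.6],
    [-0.7,0,-6,7,0.6],
    [-0.6,0,-6,7,0.6],
    [-0.4,0,-6,7,0.6],
    [-0.3,0,-6,7,0.6],
    [-0.1,0,-6,7,0.6],
    [0.1,0,-6,7,0.6],
    [0.2,0,-6,7,0.6],
    [0.4,0,-6,7,0.6],
    [0.5,0,-5.8,7,0.6]
  ]
}}

```text
clock: 2.25
tcp_pos: [0.5568, 0.2321, 0.2456]
orientation: [-1.569, -0.082, 0.081]
contact_force: [0.1, 0.6, 0.5]
grip_width: 0.0514
```

Run:
```python
from h import *
from bench import r
s=r.get_obs(); p=np.array(s["tcp_pos"]); y0=yawz(s["orientation"]); print(p,y0,s["clock"],np.round(s["joints"],2))
n=11; a0=np.arctan2(p[1],p[0]); a1=np.arctan2(-.2846,.4667); r0=np.hypot(p[0],p[1]); r1=np.hypot(.2846,.4667)
t=np.arange(1,n+1)/n
pts=[[ (r0+(r1-r0)*k)*np.cos(a0+(a1-a0)*k),(r0+(r1-r0)*k)*np.sin(a0+(a1-a0)*k),p[2]+(.16-p[2])*k] for k in t]
for x in rows(p,y0,pts,y0+(27.2-y0)*t,0.6): print(x)
```

```text
[0.55676531 0.23213792 0.24555516] 95.95620317840563 2.25 [-0.83  0.38  0.43  1.76 -0.18  1.04 -0.23]
[0.77, 0.78, -5.11, np.float64(6.3), 0.6]
[0.87, 0.78, -5.06, np.float64(6.2), 0.6]
[0.98, 0.77, -4.98, np.float64(6.3), 0.6]
[1.09, 0.78, -4.93, np.float64(6.2), 0.6]
[1.18, 0.78, -4.85, np.float64(6.3), 0.6]
[1.28, 0.78, -4.78, np.float64(6.2), 0.6]
[1.38, 0.77, -4.71, np.float64(6.3), 0.6]
[1.47, 0.78, -4.64, np.float64(6.2), 0.6]
[1.55, 0.78, -4.56, np.float64(6.3), 0.6]
[1.65, 0.78, -4.49, np.float64(6.2), 0.6]
[1.72, 0.78, -4.41, np.float64(6.3), 0.6]
```

Call:
{"name": "send_rows", "arguments": {
  "plan": [
    [0.8,0.8,-5.1,6.3,0.6],
    [0.9,0.8,-5.1,6.2,0.6],
    [1.0,0.8,-5.0,6.3,0.6],
    [1.1,0.8,-4.9,6.2,0.6],
    [1.2,0.8,-4.9,6.3,0.6],
    [1.3,0.8,-4.8,6.2,0.6],
    [1.4,0.8,-4.7,6.3,0.6],
    [1.5,0.7,-4.6,6.2,0.6],
    [1.5,0.7,-4.6,6.3,0.6],
    [1.6,0.7,-4.5,6.2,0.6],
    [1.7,0.6,-4.4,6.3,0.6],
    [0,0,0,0,0.6]
  ]
}}

```text
clock: 3.75
tcp_pos: [0.4656, -0.2868, 0.1624]
orientation: [-1.397, 0.857, -0.856]
contact_force: [0.6, -0.6, -0.3]
grip_width: 0.0515
```

Run:
```python
from h import *
from bench import r
s=r.get_obs(); p=np.array(s["tcp_pos"]); y0=yawz(s["orientation"]); print(p,y0,s["clock"],np.round(s["joints"],2),np.abs(s["qvel"]).max())
print(R.from_rotvec(s["orientation"]).as_matrix().round(3))
print(rows(p,y0,[[.4667,-.2846,.047]],[27.2],.4))
```

```text
[ 0.46556652 -0.28683147  0.16235405] 26.95777255006234 3.75 [-0.16  0.46  0.78  1.98 -0.42  0.87 -0.25] 0.06416247906859007
[[ 0.453 -0.001  0.891]
 [-0.891 -0.001  0.453]
 [ 0.001 -1.    -0.002]]
[[-0.15, 11.54, 0.2, np.float64(-0.2), 0.4]]
```

Call:
{"name": "send_rows", "arguments": {
  "plan": [
    [-0.1,3,0.1,-0.2,0.45],
    [-0.1,3,0.1,0,0.45],
    [0,3,0,0,0.45],
    [0,2.0,0,0,0.45],
    [0,0.5,0,0,0.45],
    [0,0,0,0,0.45],
    [0,0,0,0,0.45]
  ],
  "force": 40
}}

```text
clock: 4.62
tcp_pos: [0.4701, -0.2811, 0.0482]
orientation: [-1.399, 0.846, -0.849]
contact_force: [-0.5, -0.7, 0.0]
grip_width: 0.0385
```

Run:
```python
from m import *
from bench import r
s=r.get_obs(); p=np.array(s["tcp_pos"]); y0=yawz(s["orientation"]); print(p,y0,s["clock"],s["contact_force"],np.abs(s["qvel"]).max())
rb=crop([[290,95],[362,60],[450,233],[380,268]],4,(220,190)); q=atz(F["top"],rb,.008); print(q.round(4),q.mean(0))
print(np.linalg.norm(np.diff(q,axis=0),axis=1), np.degrees(np.arctan2(*(q[1]-q[2])[1::-1])))
q=crop([[418,122],[634,132],[620,198],[397,182]],4,(60,210)); q=atz(F["scene"],q,.008); print(q.mean(0),np.linalg.norm(np.diff(q,axis=0),axis=1))
for c in ("scene","top"):
    f=r.grab_frame(c); cv2.imwrite(f"pics/{c}1.png",f["image"][:,:,::-1])
a=cv2.resize(cv2.imread("pics/scene1.png")[180:300,120:280],None,fx=5,fy=5,interpolation=cv2.INTER_CUBIC); cv2.imwrite("pics/s1c.png",a)
```

```text
[ 0.4701146  -0.28106407  0.0482026 ] 27.602555521694317 4.625 [-0.45380178 -0.72693819  0.0071285 ] 0.0029887820097709962
[[ 0.5134 -0.2193  0.008 ]
 [ 0.5446 -0.2821  0.008 ]
 [ 0.3962 -0.3575  0.008 ]
 [ 0.3658 -0.2968  0.008 ]] [ 0.45500766 -0.28891379  0.008     ]
[0.07018359 0.1664879  0.06790491] 26.923939709415084
[ 0.46361125 -0.29627581  0.008     ] [0.16602629 0.0712208  0.16617992]
```

View pics/s1c.png

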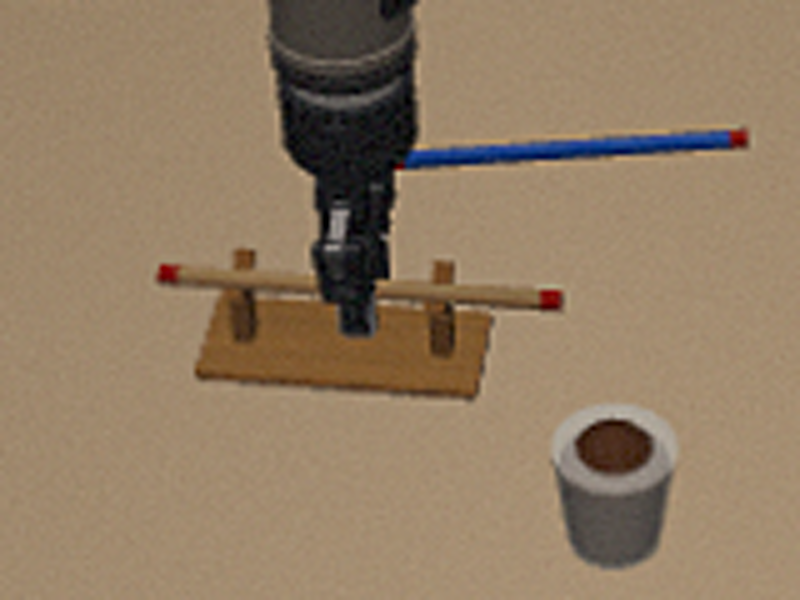

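Call:
{"name": "send_rows", "arguments": {
  "plan": [
    [0.15,0.1,-0.4,-0.4,0.45],
    [0,0,0,0,0.45],
    [0,0,0,0,0.05],
    [0,0,0,0,0.0],
    [0,0,0,0,0.0],
    [0,0,0,0,0.0],
    [0,0,0,0,0.0]
  ],
  "force": 40
}}

```text
clock: 5.6
tcp_pos: [0.4667, -0.2839, 0.0464]
orientation: [-1.402, 0.842, -0.842]
contact_force: [-0.2, -0.4, 2.1]
grip_width: 0.0106
```

Run:
```python
from m import *
from bench import r
s=r.get_obs(); print(s["tcp_pos"],yawz(s["orientation"]),s["clock"],s["contact_force"],s["moment"],s["grip_width"],s["joints"])
for c in ("scene","top"):
    f=r.grab_frame(c); cv2.imwrite(f"pics/{c}2.png",f["image"][:,:,::-1])
a=cv2.resize(cv2.imread("pics/scene2.png")[215:275,140:240],None,fx=8,fy=8,interpolation=cv2.INTER_CUBIC); cv2.imwrite("pics/s2c.png",a)
a=cv2.resize(cv2.imread("pics/top2.png")[180:280,260:360],None,fx=6,fy=6,interpolation=cv2.INTER_CUBIC); cv2.imwrite("pics/t2c.png",a)
```

```text
[ 0.46666227 -0.28390746  0.04636223] 27.994370526784234 5.6 [-0.1687912 -0.4473707  2.0701911] [ 0.06410829  0.08095538 -0.09724661] 0.010624663636577911 [-0.03048281  0.63012992  0.61018939  2.03954771 -0.59172343  0.65029792
 -0.10734721]
```

View pics/s2c.png

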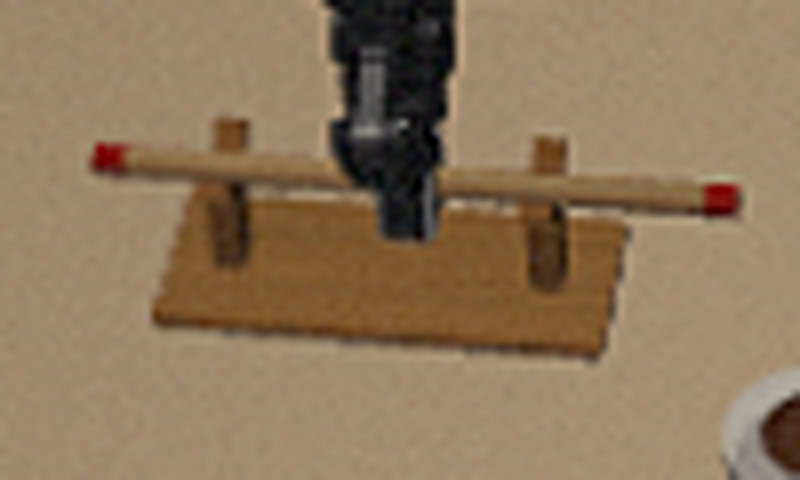

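View pics/t2c.png

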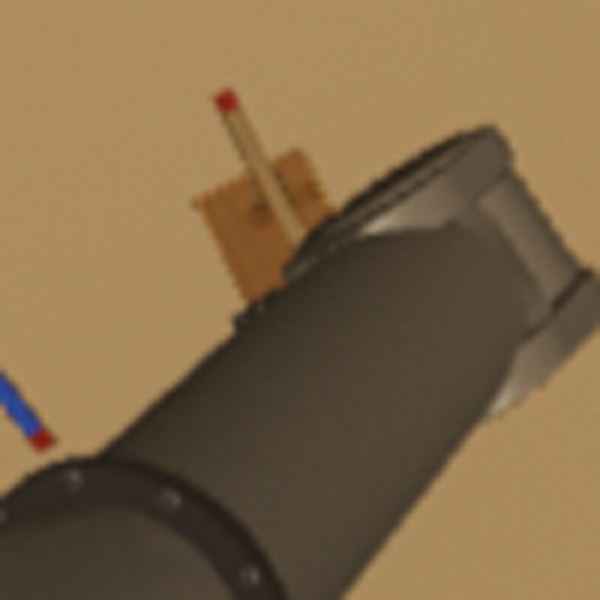

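Run:
```python
from m import *
m=np.array([.4667,-.2846,.052]); a=np.radians(27.3); d=np.array([np.cos(a),np.sin(a),0])
for s in (-.12,.12): print(s,((proj(F["scene"],m+s*d)-[140,215]+.5)*8-.5).round(0))
for off in (-.014,-.012,-.01,-.008,-.006,0):
    print(off,[((proj(F["scene"],m+(off+k)*d)-[140,215]+.5)*8-.5).round(0).tolist() for k in (-.06,.06)],
     ((proj(F["top"],m+(off)*d+[0,0,-.044]+np.array([[1],[-1]])*.085*d)-[220,190]+.5)*4-.5).round(0).tolist())
```

```text
-0.12 [[ 94. 152.]]
0.12 [[736. 196.]]
-0.014 [[[215.0, 161.0]], [[535.0, 183.0]]] [[328.0, 77.0], [418.0, 253.0]]
-0.012 [[[220.0, 161.0]], [[541.0, 183.0]]] [[327.0, 75.0], [417.0, 251.0]]
-0.01 [[[225.0, 161.0]], [[546.0, 183.0]]] [[325.0, 72.0], [416.0, 249.0]]
-0.008 [[[231.0, 162.0]], [[552.0, 184.0]]] [[324.0, 70.0], [415.0, 247.0]]
-0.006 [[[236.0, 162.0]], [[557.0, 184.0]]] [[323.0, 68.0], [414.0, 245.0]]
0 [[[252.0, 163.0]], [[573.0, 185.0]]] [[320.0, 62.0], [411.0, 238.0]]
```

Call:
{"name": "send_rows", "arguments": {
  "plan": [
    [0,-1,0,0,0.0],
    [0,-1.5,0,0,0.0],
    [0,-2,0,0,0.0],
    [0,-2.5,0,0,0.0],
    [0,-2,0,0,0.0],
    [0,0,0,0,0.0],
    [0,0,0,0,0.0]
  ]
}}

```text
clock: 6.58
tcp_pos: [0.4665, -0.2834, 0.1361]
orientation: [-1.401, 0.842, -0.841]
contact_force: [0.8, -0.3, -0.9]
grip_width: 0.0103
```

Run:
```python
from m import *
from bench import r
s=r.get_obs(); p=s["tcp_pos"];y0=yawz(s["orientation"]);print(p,y0,s["clock"],s["contact_force"],s["moment"],s["grip_width"],np.round(s["joints"],2))
# target: dowel centre 150 mm before mouth, box yaw ~6.1
yb=6.1; b=np.radians(yb); mouth=np.array([.613,.097,.095]); tgt=mouth-.15*np.array([np.cos(b),np.sin(b),0]); tgt[2]=.16
print(tgt); n=11;t=np.arange(1,n+1)/n
for x in rows(p,y0,[p+(tgt-p)*k for k in t],y0+(yb-y0)*t,0.): print(x)
```

```text
[ 0.46646407 -0.28343454  0.13608098] 28.02427270078117 6.575 [ 0.83213078 -0.32698439 -0.85710143] [-0.01342067  0.00024649 -0.03053071] 0.010343096138669738 [-0.14  0.5   0.74  2.   -0.46  0.82 -0.21]
[0.46384931 0.08106039 0.16      ]
[-2.94, -0.22, 1.54, np.float64(2.0), 0.0]
[-2.98, -0.21, 1.43, np.float64(2.0), 0.0]
[-3.04, -0.22, 1.33, np.float64(2.0), 0.0]
[-3.08, -0.22, 1.22, np.float64(2.0), 0.0]
[-3.12, -0.22, 1.11, np.float64(2.0), 0.0]
[-3.16, -0.21, 1.0, np.float64(2.0), 0.0]
[-3.19, -0.22, 0.89, np.float64(2.0), 0.0]
[-3.22, -0.22, 0.78, np.float64(1.9), 0.0]
[-3.25, -0.22, 0.68, np.float64(2.0), 0.0]
[-3.26, -0.21, 0.55, np.float64(2.0), 0.0]
[-3.29, -0.22, 0.45, np.float64(2.0), 0.0]
```

Call:
{"name": "send_rows", "arguments": {
  "plan": [
    [-2.9,-0.2,1.5,2,0],
    [-3.0,-0.2,1.4,2,0],
    [-3.0,-0.2,1.3,2,0],
    [-3.1,-0.2,1.2,2,0],
    [-3.1,-0.2,1.1,2,0],
    [-3.2,-0.2,1.0,2,0],
    [-3.2,-0.2,0.9,2,0],
    [-3.2,-0.2,0.8,1.9,0],
    [-3.2,-0.2,0.7,2,0],
    [-3.3,-0.2,0.5,2,0],
    [-3.3,-0.2,0.4,2,0],
    [0,0,0,0,0]
  ]
}}

```text
clock: 8.07
tcp_pos: [0.4621, 0.0824, 0.1575]
orientation: [-1.261, 1.128, -1.127]
contact_force: [0.3, 0.4, 0.4]
grip_width: 0.0102
```

Call:
{"name": "send_rows", "arguments": {
  "plan": [
    [0,0,0,0,0],
    [0,0,0,0,0]
  ]
}}

```text
clock: 8.32
tcp_pos: [0.4624, 0.0786, 0.1581]
orientation: [-1.258, 1.132, -1.132]
contact_force: [-0.2, -0.4, -0.7]
grip_width: 0.0105
```

Run:
```python
from m import *
from bench import r
s=r.get_obs(); p=s["tcp_pos"];y0=yawz(s["orientation"]);print(p,y0,s["clock"],s["contact_force"],s["moment"],s["grip_width"],np.round(s["joints"],2),np.abs(s["qvel"]).max())
print(R.from_rotvec(s["orientation"]).as_matrix().round(4))
for c in ("scene","top"):
    f=r.grab_frame(c); cv2.imwrite(f"pics/{c}3.png",f["image"][:,:,::-1])
a=cv2.resize(cv2.imread("pics/scene3.png")[130:250,220:380],None,fx=5,fy=5,interpolation=cv2.INTER_CUBIC); cv2.imwrite("pics/s3c.png",a)
a=cv2.resize(cv2.imread("pics/top3.png")[100:200,140:260],None,fx=6,fy=6,interpolation=cv2.INTER_CUBIC); cv2.imwrite("pics/t3c.png",a)
```

```text
[0.46240719 0.07858249 0.15808032] 5.998466431088515 8.325 [-0.16884161 -0.41364307 -0.74030164] [-0.02784796 -0.01988887  0.02949503] 0.010496887207968859 [-1.07  0.38  0.95  2.16 -0.43  0.8  -1.31] 0.0035052217007162448
[[ 1.045e-01 -5.000e-04  9.945e-01]
 [-9.945e-01 -5.000e-04  1.045e-01]
 [ 4.000e-04 -1.000e+00 -5.000e-04]]
```

View pics/s3c.png

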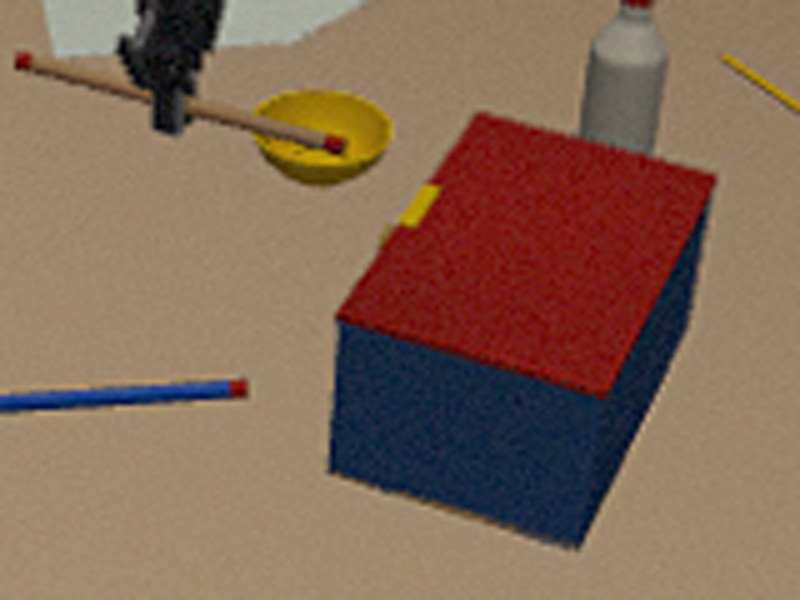

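View pics/t3c.png

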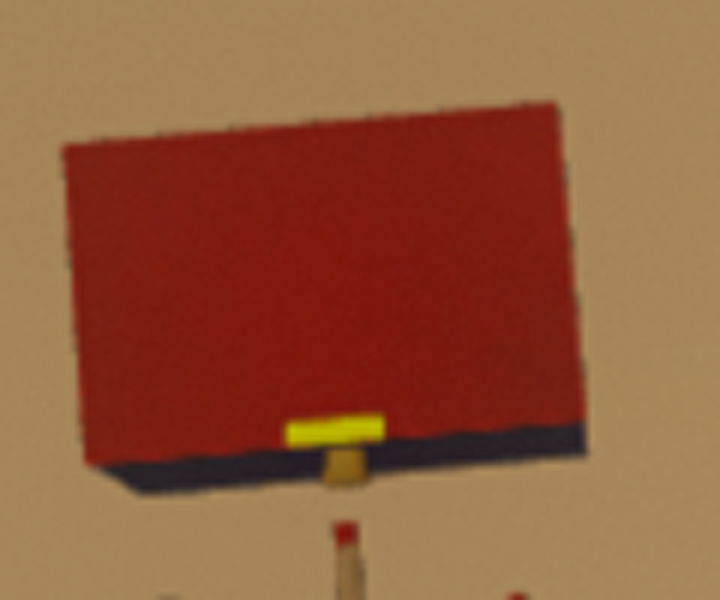

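Call:
{"name": "send_rows", "arguments": {
  "plan": [
    [0,1.5,0,0,0],
    [0,2,0,0,0],
    [0,2,0,0,0],
    [0,1.4,0,0,0],
    [0,0,0,0,0],
    [0,0,0,0,0],
    [0,0,0,0,0]
  ]
}}

```text
clock: 9.3
tcp_pos: [0.4631, 0.08, 0.0898]
orientation: [-1.257, 1.13, -1.13]
contact_force: [0.2, -0.7, -0.2]
grip_width: 0.0104
```

```bash
cat > look.py <<'E'
from m import *
from bench import r
import sys
k=sys.argv[1]
s=r.get_obs(); p=s["tcp_pos"];y0=yawz(s["orientation"]);print(p,y0,s["clock"],s["contact_force"],s["moment"],s["grip_width"])
for c in ("scene","top"):
    f=r.grab_frame(c); cv2.imwrite(f"pics/{c}{k}.png",f["image"][:,:,::-1]); np.savez(f"{c}{k}.npz",**f)
a=cv2.resize(cv2.imread(f"pics/scene{k}.png")[140:220,230:330],None,fx=8,fy=8,interpolation=cv2.INTER_CUBIC); cv2.imwrite(f"pics/s{k}c.png",a)
a=cv2.resize(cv2.imread(f"pics/top{k}.png")[160:210,170:230],None,fx=12,fy=12,interpolation=cv2.INTER_CUBIC); cv2.imwrite(f"pics/t{k}c.png",a)
E
python3 look.py 4
```

```text
[0.46308455 0.07997216 0.08981936] 6.106091660598063 9.3 [ 0.16726275 -0.67244252 -0.16338081] [ 0.00493142 -0.00140104  0.0215727 ] 0.010363954282437969
```

View pics/s4c.png

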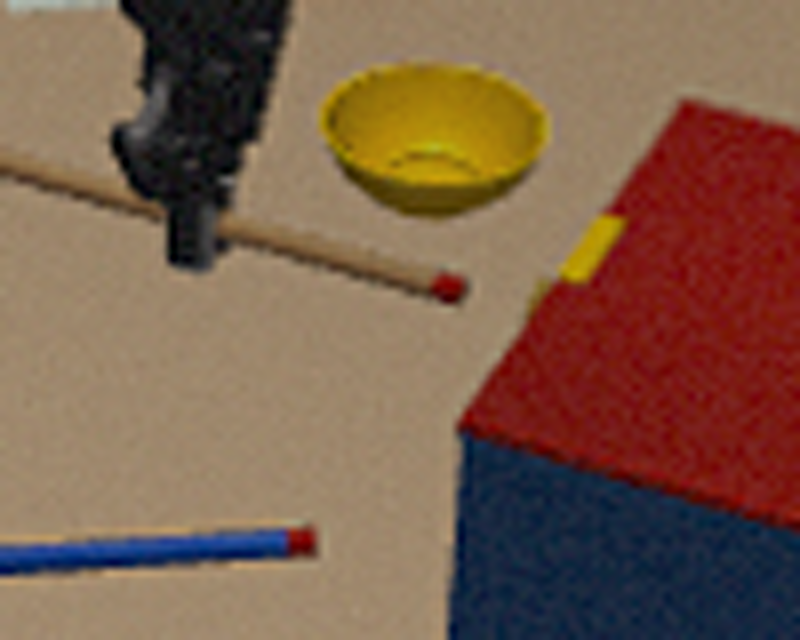

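View pics/t4c.png

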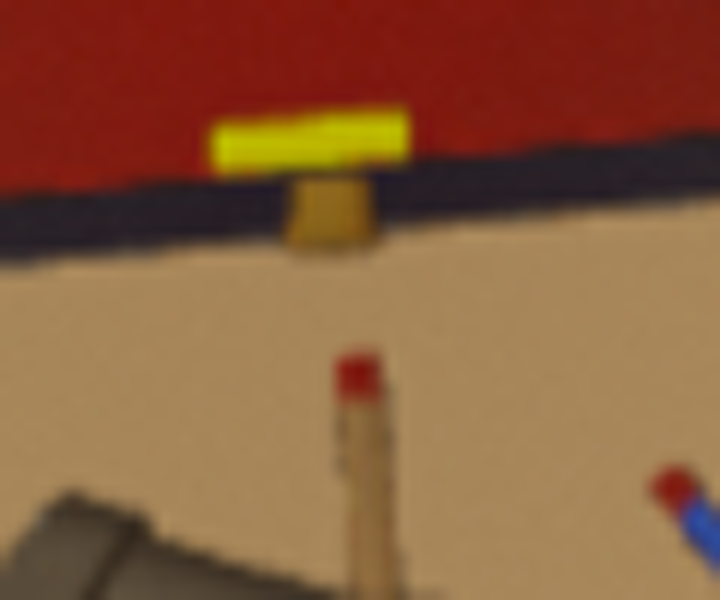

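```bash
cat > ax.py <<'E'
from m import *
import sys
k=sys.argv[1]
ims=[dict(np.load(f"top{k}.npz"))]+([F["top"]] if k=="4" else [])
im=ims[0]["image"].astype(float)
bs=im if len(ims)==1 else np.mean([i["image"].astype(float) for i in ims],0)
for y in range(174,182):
    print(y,"brass",[int(v) for v in bs[y,190:204,0]],[int(v) for v in bs[y,190:204,2]])
for y in range(188,210):
    print(y,"dow R",[int(v) for v in im[y,195:207,0]],"B",[int(v) for v in im[y,195:207,2]])
E
python3 ax.py 4
```

```text
174 brass [120, 112, 95, 81, 79, 91, 90, 95, 91, 85, 65, 46, 46, 43] [17, 20, 23, 25, 26, 24, 23, 26, 27, 26, 33, 38, 38, 37]
175 brass [47, 44, 42, 48, 84, 128, 132, 132, 131, 118, 89, 42, 37, 38] [37, 37, 37, 35, 28, 27, 28, 28, 27, 21, 24, 36, 38, 37]
176 brass [38, 38, 38, 50, 88, 133, 137, 137, 135, 125, 94, 44, 39, 39] [38, 38, 37, 36, 25, 24, 28, 28, 25, 21, 23, 34, 37, 37]
177 brass [39, 39, 39, 49, 89, 132, 135, 134, 133, 125, 98, 49, 38, 40] [35, 37, 37, 35, 27, 25, 28, 27, 24, 20, 21, 28, 37, 38]
178 brass [39, 39, 40, 59, 110, 132, 133, 132, 132, 128, 102, 64, 61, 67] [37, 37, 38, 35, 24, 24, 26, 26, 22, 20, 20, 30, 46, 46]
179 brass [55, 60, 60, 80, 125, 128, 126, 126, 125, 121, 106, 92, 110, 126] [43, 47, 45, 36, 23, 25, 26, 26, 23, 21, 22, 34, 62, 70]
180 brass [112, 117, 117, 115, 126, 120, 117, 111, 111, 117, 113, 125, 149, 162] [65, 69, 68, 55, 40, 34, 35, 34, 35, 42, 41, 56, 76, 85]
181 brass [162, 162, 162, 158, 144, 138, 140, 137, 137, 145, 144, 160, 163, 164] [86, 86, 86, 83, 71, 63, 64, 64, 64, 72, 75, 84, 87, 87]
188 dow R [167, 167, 167, 166, 164, 163, 163, 1
[... 1933 characters left out ...]
1, 145, 142, 137, 134, 165, 168, 167, 167] B [89, 89, 91, 82, 61, 62, 57, 57, 88, 90, 89, 90]
205 dow R [167, 168, 167, 161, 142, 143, 136, 132, 156, 168, 166, 167] B [90, 91, 90, 84, 61, 63, 58, 55, 82, 91, 89, 90]
206 dow R [166, 168, 167, 161, 142, 143, 138, 130, 140, 165, 168, 167] B [90, 91, 89, 84, 64, 62, 59, 52, 73, 89, 90, 90]
207 dow R [160, 167, 168, 162, 140, 144, 139, 130, 139, 166, 168, 168] B [86, 89, 91, 86, 63, 62, 60, 52, 72, 90, 91, 91]
208 dow R [120, 142, 147, 150, 130, 143, 140, 128, 132, 165, 168, 167] B [64, 76, 78, 78, 60, 61, 60, 52, 68, 89, 90, 90]
209 dow R [66, 71, 86, 111, 109, 129, 131, 119, 109, 142, 146, 148] B [40, 40, 47, 58, 51, 57, 58, 47, 55, 75, 78, 79]
```

Call:
{"name": "send_rows", "arguments": {
  "plan": [
    [-0.37,0.05,0.5,0,0],
    [0,0,0.7,0,0],
    [0,0,0.5,0,0],
    [0,0,0,0,0],
    [0,0,0,0,0],
    [0,0,0,0,0]
  ]
}}

```text
clock: 10.15
tcp_pos: [0.4789, 0.0852, 0.0887]
orientation: [-1.258, 1.131, -1.13]
contact_force: [0.5, 0.6, -0.1]
grip_width: 0.0106
```

```bash
python3 look.py 5; python3 ax.py 5
```

```text
[0.47888789 0.08518843 0.08873251] 6.092713214528633 10.15 [ 0.48210928  0.55927599 -0.08505891] [-0.03812196 -0.01470771  0.02035712] 0.01059797505532668
174 brass [124, 116, 98, 83, 81, 94, 94, 97, 93, 87, 66, 48, 45, 44] [18, 20, 23, 25, 25, 24, 25, 28, 27, 28, 34, 39, 38, 39]
175 brass [48, 46, 43, 48, 87, 131, 136, 139, 135, 122, 91, 42, 38, 38] [38, 39, 40, 36, 29, 27, 29, 31, 25, 24, 25, 37, 40, 37]
176 brass [36, 38, 38, 49, 91, 138, 143, 142, 139, 127, 98, 46, 39, 37] [37, 39, 39, 36, 26, 26, 31, 29, 25, 20, 24, 35, 39, 37]
177 brass [39, 38, 38, 49, 91, 136, 139, 138, 138, 131, 101, 50, 40, 40] [38, 39, 38, 36, 27, 26, 28, 27, 24, 23, 21, 29, 39, 40]
178 brass [39, 40, 40, 61, 113, 136, 136, 137, 139, 132, 105, 66, 63, 69] [38, 39, 39, 35, 25, 24, 26, 27, 25, 22, 22, 31, 48, 48]
179 brass [56, 61, 62, 80, 130, 132, 132, 130, 129, 125, 109, 95, 114, 130] [43, 48, 47, 36, 25, 24, 27, 26, 24, 23, 21, 36, 65, 72]
180 brass [115, 121, 119, 121, 129, 125, 121, 116, 114, 119, 119, 129, 153, 168] [66, 72, 69, 58, 41, 35, 36, 36, 37, 42, 44, 58, 79, 90]
181 brass [168, 168, 168, 163
[... 2016 characters left out ...]
, 40, 50, 48, 40, 44, 50, 62, 68, 77]
204 dow R [73, 69, 69, 64, 63, 68, 69, 67, 68, 67, 70, 81] B [46, 44, 44, 40, 37, 41, 44, 43, 43, 41, 42, 47]
205 dow R [80, 79, 77, 70, 67, 75, 77, 76, 74, 71, 69, 66] B [50, 51, 50, 44, 42, 48, 50, 47, 47, 45, 45, 42]
206 dow R [87, 85, 81, 77, 83, 85, 84, 84, 82, 80, 79, 68] B [57, 56, 53, 50, 55, 55, 53, 56, 53, 52, 51, 43]
207 dow R [92, 89, 84, 79, 100, 91, 88, 89, 87, 86, 83, 68] B [61, 58, 55, 52, 68, 60, 57, 57, 57, 56, 54, 44]
208 dow R [98, 94, 87, 86, 92, 91, 91, 91, 91, 90, 82, 60] B [65, 62, 59, 60, 61, 59, 59, 61, 60, 60, 52, 37]
209 dow R [100, 94, 88, 100, 91, 90, 91, 90, 90, 90, 77, 60] B [67, 62, 60, 73, 60, 59, 60, 59, 59, 58, 49, 36]
```

View pics/t5c.png

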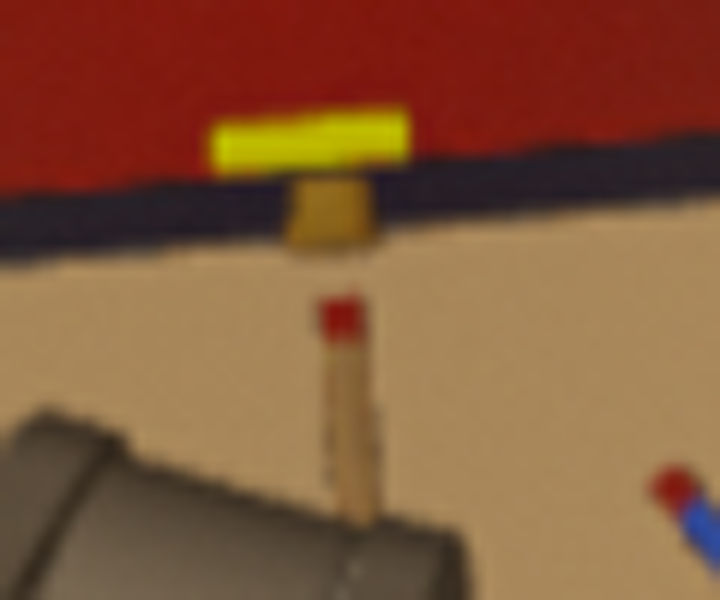

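View pics/s5c.png

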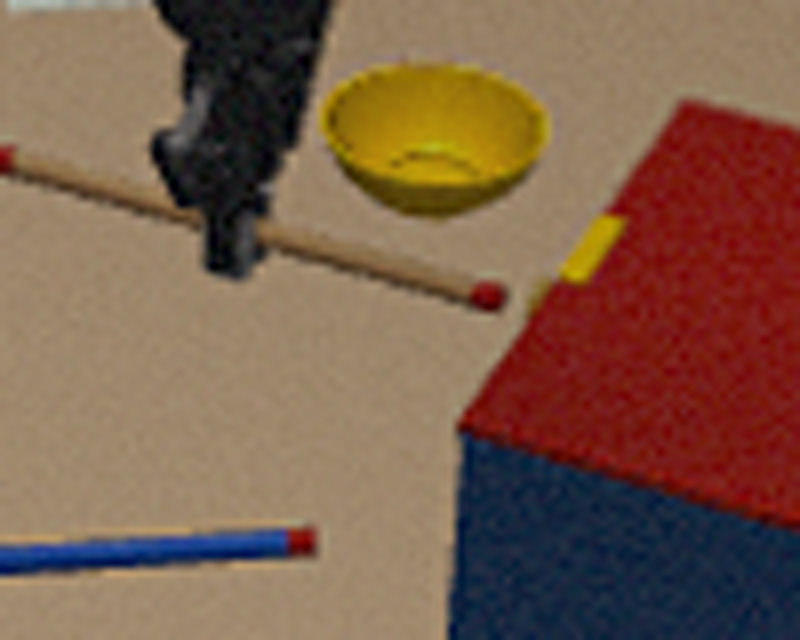

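Call:
{"name": "send_rows", "arguments": {
  "plan": [
    [-0.07,-0.05,0.2,0,0],
    [0,0,0.5,0,0],
    [0,0,0.5,0,0],
    [0,0,0.4,0,0],
    [0,0,0.4,0,0],
    [0,0,0,0,0],
    [0,0,0,0,0]
  ]
}}

```text
clock: 11.12
tcp_pos: [0.4987, 0.0881, 0.0892]
orientation: [-1.258, 1.131, -1.13]
contact_force: [0.4, 0.1, -0.5]
grip_width: 0.011
```

```bash
python3 look.py 6
```

```text
[0.49874135 0.08805773 0.08921337] 6.09585848752185 11.125 [ 0.44968284  0.06326778 -0.46939733] [ 0.03320399  0.01943202 -0.03839345] 0.010987550019187903
```

View pics/t6c.png

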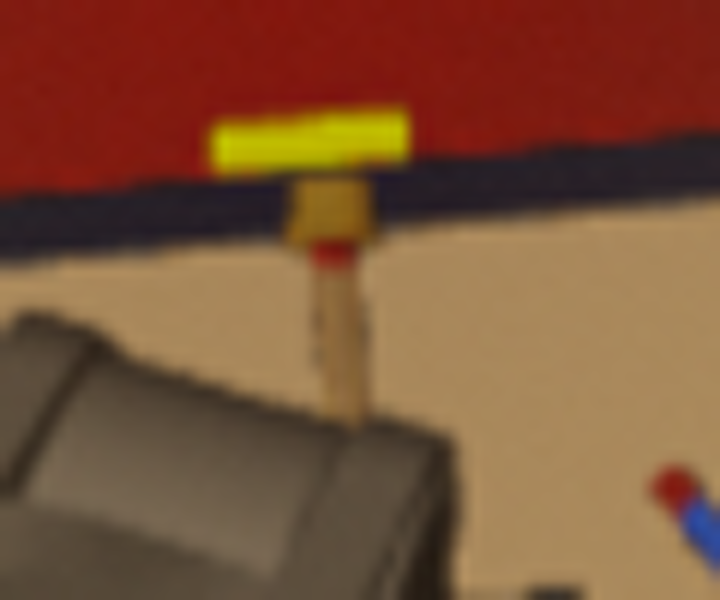

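View pics/s6c.png

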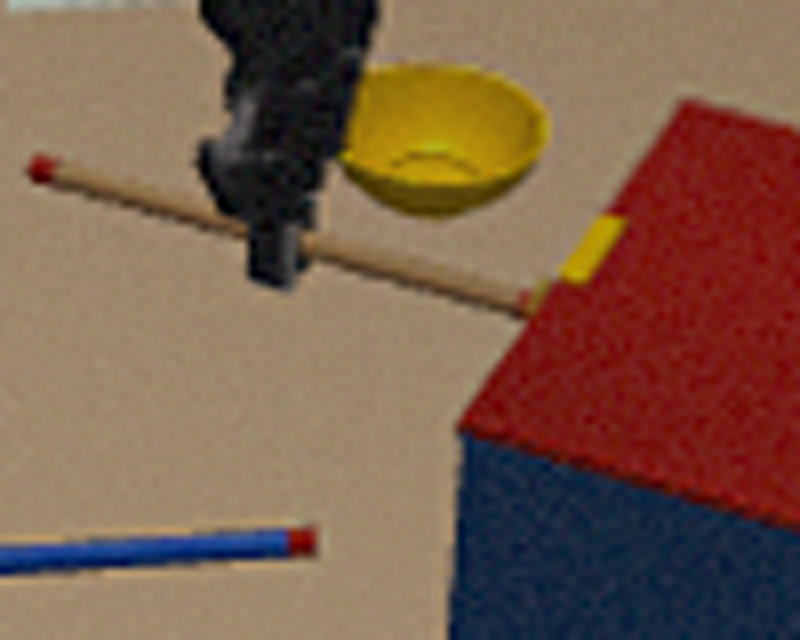

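Call:
{"name": "send_rows", "arguments": {
  "plan": [
    [0,0,0.4,0,0],
    [0,0,0.4,0,0],
    [0,0,0.4,0,0],
    [0,0,0.4,0,0],
    [0,0,0,0,0],
    [0,0,0,0,0]
  ]
}}

```text
clock: 11.98
tcp_pos: [0.5147, 0.0898, 0.0892]
orientation: [-1.258, 1.131, -1.13]
contact_force: [0.6, 0.1, -0.9]
grip_width: 0.0104
```

Call:
{"name": "send_rows", "arguments": {
  "plan": [
    [0,0,0.2,0,0],
    [0,0,0.2,0,0],
    [0,0,0,0,0],
    [0,0,0,0,0]
  ]
}}

```text
clock: 12.48
tcp_pos: [0.5188, 0.0903, 0.0893]
orientation: [-1.258, 1.13, -1.13]
contact_force: [0.1, -0.1, -0.6]
grip_width: 0.0102
```

Call:
{"name": "send_rows", "arguments": {
  "plan": [
    [0,0,0.2,0,0],
    [0,0,0.2,0,0],
    [0,0,0,0,0],
    [0,0,0,0,0]
  ]
}}

```text
clock: 12.98
tcp_pos: [0.5228, 0.0907, 0.0893]
orientation: [-1.258, 1.13, -1.13]
contact_force: [-0.5, 0.0, 0.5]
grip_width: 0.0106
```

Call:
{"name": "send_rows", "arguments": {
  "plan": [
    [0,0,0.2,0,0],
    [0,0,0.2,0,0],
    [0,0,0,0,0],
    [0,0,0,0,0]
  ]
}}

```text
clock: 13.48
tcp_pos: [0.5267, 0.0911, 0.0893]
orientation: [-1.258, 1.13, -1.13]
contact_force: [0.7, -1.0, -0.3]
grip_width: 0.0103
```

Call:
{"name": "send_rows", "arguments": {
  "plan": [
    [0,0,0.2,0,0],
    [0,0,0.2,0,0],
    [0,0,0,0,0],
    [0,0,0,0,0]
  ]
}}

```text
clock: 13.98
tcp_pos: [0.5307, 0.0915, 0.0892]
orientation: [-1.258, 1.131, -1.13]
contact_force: [-0.9, -0.1, 0.0]
grip_width: 0.0105
```

Call:
{"name": "send_rows", "arguments": {
  "plan": [
    [0,0,0.2,0,0],
    [0,0,0.1,0,0],
    [0,0,0,0,0],
    [0,0,0,0,0]
  ]
}}

```text
clock: 14.48
tcp_pos: [0.5318, 0.0916, 0.0886]
orientation: [-1.261, 1.133, -1.128]
contact_force: [-5.9, -1.5, 0.7]
grip_width: 0.0108
```

Call:
{"name": "send_rows", "arguments": {
  "plan": [
    [0,0,0.1,0,0],
    [0,0,0.1,0,0],
    [0,0,0,0,0],
    [0,0,0,0,0]
  ]
}}

```text
clock: 14.98
tcp_pos: [0.5329, 0.0917, 0.0883]
orientation: [-1.262, 1.135, -1.128]
contact_force: [-7.5, -1.0, -0.1]
grip_width: 0.0105
```

Run:
```python
from m import *
from bench import r
for i in range(1):
    s=r.get_obs(); print(s["clock"],s["tcp_pos"],s["contact_force"],s["moment"],s["grip_width"]); print(R.from_rotvec(s["orientation"]).as_matrix().round(4))
f=r.grab_frame("scene"); print([(np.round(d["rect"]).tolist(),round(d["p"],2)) for d in r.recognise("scene","lid_edge")][:2])
```

```text
14.975 [0.53290725 0.09169892 0.08830956] [-7.54648458 -0.98730364 -0.07589522] [-0.15844739  1.44421623 -0.01607864] 0.010471925028309658
[[ 1.062e-01 -5.800e-03  9.943e-01]
 [-9.943e-01 -2.000e-04  1.062e-01]
 [-4.000e-04 -1.000e+00 -5.800e-03]]
[([285.0, 154.0, 364.0, 209.0], 0.85)]
```

Call:
{"name": "send_rows", "arguments": {
  "plan": [
    [0,-0.1,0.1,0,0],
    [0,0,0.1,0,0],
    [0,0,0,0,0],
    [0,0,0,0,0]
  ]
}}

```text
clock: 15.58
tcp_pos: [0.534, 0.0918, 0.089]
orientation: [-1.263, 1.136, -1.127]
contact_force: [-9.2, -1.6, 0.9]
grip_width: 0.0106
```

Call:
{"name": "send_rows", "arguments": {
  "plan": [
    [0,0,0.1,0,0],
    [0,0,0,0,0],
    [0,0,0,0,0]
  ]
}}

```text
clock: 15.95
tcp_pos: [0.5345, 0.0918, 0.0888]
orientation: [-1.264, 1.137, -1.126]
contact_force: [-10.7, -0.8, 0.6]
grip_width: 0.0103
```

Call:
{"name": "send_rows", "arguments": {
  "plan": [
    [0,0,0.1,0,0],
    [0,0,0,0,0],
    [0,0,0,0,0]
  ]
}}

```text
clock: 16.32
tcp_pos: [0.5351, 0.0919, 0.0887]
orientation: [-1.264, 1.137, -1.126]
contact_force: [-10.8, -0.1, 0.1]
grip_width: 0.0104
```

Run:
```python
from m import *
from bench import r
f=r.grab_frame("scene"); d=np.abs(f["image"].astype(int)-F["scene"]["image"])[130:245,280:370].sum(2); print((d>80).sum(), r.get_obs()["contact_force"])
```

```text
268 [-10.8724877   -1.2498015    0.95184209]
```

```bash
python3 look.py 7
python3 - <<'E'
import cv2
a=cv2.imread("pics/scene7.png")[100:250,220:400]; cv2.imwrite("pics/s7d.png",cv2.resize(a,None,fx=4,fy=4))
E
```

```text
[0.53510087 0.09191548 0.08871204] 6.090775408160887 16.375 [-10.8724877   -1.2498015    0.95184209] [-0.21578102  2.19091899  0.04484369] 0.010563113989750312
```

View pics/s7d.png

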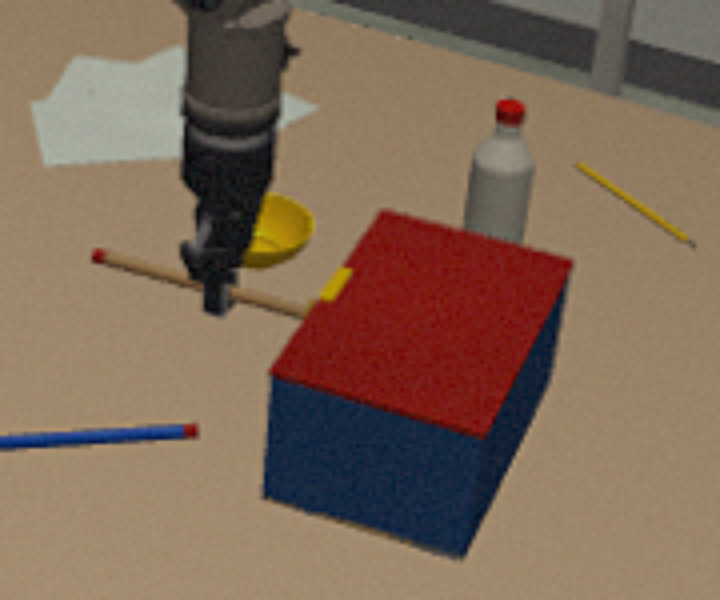

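Call:
{"name": "send_rows", "arguments": {
  "plan": [
    [0,0,0.1,0,0],
    [0,0,0,0,0],
    [0,0,0,0,0],
    [0,0,0,0,0]
  ]
}}

```text
clock: 16.98
tcp_pos: [0.5362, 0.0921, 0.0888]
orientation: [-1.264, 1.137, -1.126]
contact_force: [-11.1, -1.4, 1.4]
grip_width: 0.0104
```

Run:
```python
from m import *
from bench import r
f=r.grab_frame("scene"); g=dict(np.load("scene7.npz")); d=np.abs(f["image"].astype(int)-g["image"])[130:245,300:370].sum(2); print((d>60).sum(), r.get_obs()["contact_force"])
```

```text
1610 [-10.78859389  -0.31384611   1.66201658]
```

```bash
python3 look.py 8
python3 - <<'E'
import cv2
a=cv2.imread("pics/scene8.png")[100:250,220:400]; cv2.imwrite("pics/s8d.png",cv2.resize(a,None,fx=4,fy=4))
E
```

```text
[0.5362006  0.09203097 0.08874519] 6.090941715503069 17.025 [-10.78859389  -0.31384611   1.66201658] [-0.24577773  2.10956267 -0.01138409] 0.010810442419793733
```

View pics/s8d.png

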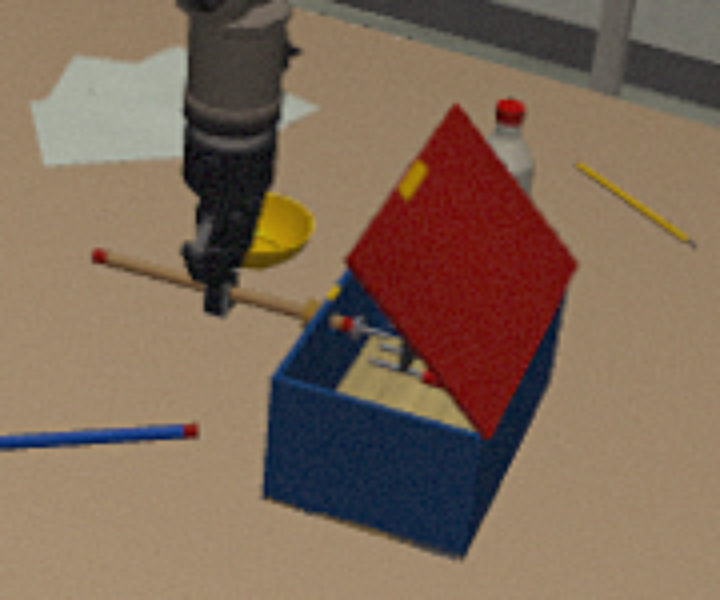

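The lid is swinging open, so I'll draw the dowel straight back out.

Call:
{"name": "send_rows", "arguments": {
  "plan": [
    [0,0.05,-0.4,0,0],
    [0,0.05,-0.6,0,0],
    [0,0,-0.8,0,0],
    [0,0,-0.8,0,0],
    [0,0,-0.8,0,0],
    [0,0,-0.8,0,0],
    [0,0,-0.8,0,0],
    [0,0,-0.8,0,0],
    [0,0,-0.8,0,0],
    [0,0,-0.8,0,0],
    [0,0,0,0,0],
    [0,0,0,0,0]
  ]
}}

```text
clock: 18.62
tcp_pos: [0.4674, 0.0848, 0.0894]
orientation: [-1.257, 1.13, -1.13]
contact_force: [-0.0, 0.9, -0.3]
grip_width: 0.0106
```

```bash
python3 look.py 9
python3 - <<'E'
import cv2
a=cv2.imread("pics/scene9.png")[60:250,220:400]; cv2.imwrite("pics/s9d.png",cv2.resize(a,None,fx=3,fy=3))
E
python3 - <<'E'
import sys; sys.path.insert(0,'.')
from m import *
from bench import r
s=r.get_obs(); print(R.from_rotvec(s["orientation"]).as_matrix().round(4))
E
```

```text
[0.46744917 0.08482729 0.08940764] 6.108517329615671 18.625 [-0.0267854   0.94955328 -0.26098276] [-0.03280385  0.00037124  0.037136  ] 0.010554606889647463
[[ 1.065e-01  5.000e-04  9.943e-01]
 [-9.943e-01 -0.000e+00  1.065e-01]
 [ 1.000e-04 -1.000e+00  5.000e-04]]
```

View pics/s9d.png

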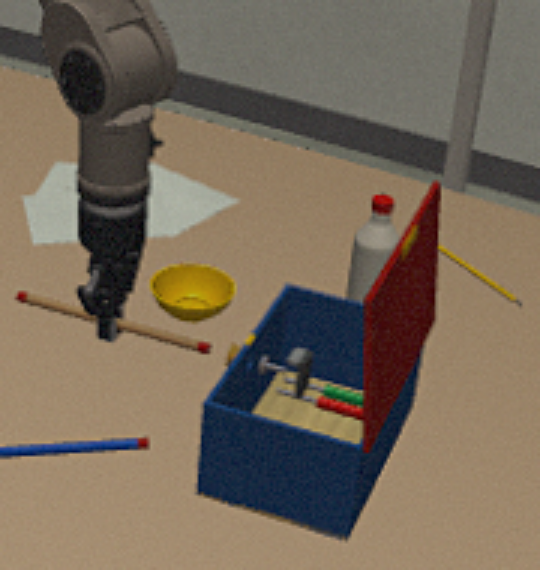

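View pics/t9c.png

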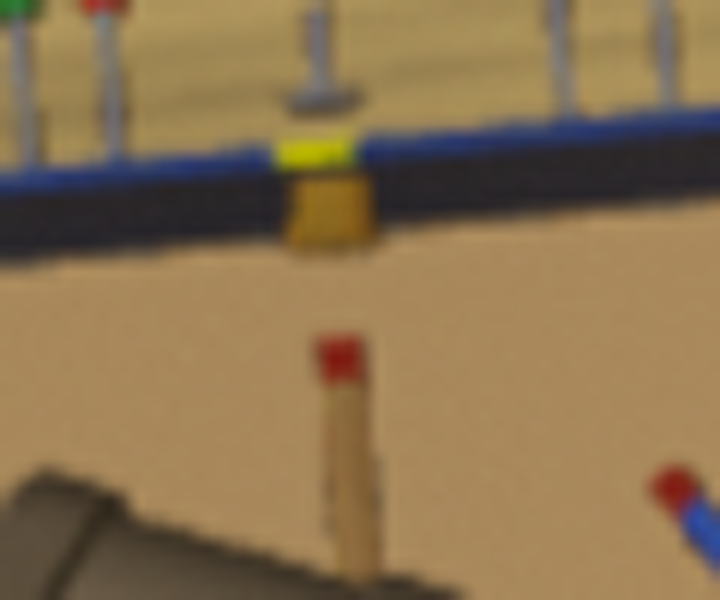

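Call:
{"name": "send_rows", "arguments": {
  "plan": [
    [0,-1.5,0,0,0],
    [0,-2,0,0,0],
    [0,-1.5,0,0,0],
    [0,0,0,0,0],
    [0,0,0,0,0]
  ]
}}

```text
clock: 19.35
tcp_pos: [0.4669, 0.0849, 0.1391]
orientation: [-1.258, 1.13, -1.13]
contact_force: [-0.2, -0.1, -0.3]
grip_width: 0.0105
```

Run:
```python
from m import *
from bench import r
s=r.get_obs(); p=s["tcp_pos"];y0=yawz(s["orientation"]);print(p,y0,s["clock"])
tgt=np.array([.4587,-.288,p[2]]); n=12;t=np.arange(1,n+1)/n
for x in rows(p,y0,[p+(tgt-p)*k for k in t],y0+(27.6-y0)*t,0.): print(x)
```

```text
[0.46689732 0.08493856 0.13913405] 6.127192785769044 19.35
[3.08, 0.0, -0.4, np.float64(-1.8), 0.0]
[3.07, 0.0, -0.5, np.float64(-1.8), 0.0]
[3.05, 0.0, -0.59, np.float64(-1.8), 0.0]
[3.03, 0.0, -0.69, np.float64(-1.8), 0.0]
[3.01, 0.0, -0.78, np.float64(-1.7), 0.0]
[2.99, 0.0, -0.87, np.float64(-1.8), 0.0]
[2.95, 0.0, -0.97, np.float64(-1.8), 0.0]
[2.93, 0.0, -1.05, np.float64(-1.8), 0.0]
[2.88, 0.0, -1.15, np.float64(-1.8), 0.0]
[2.85, 0.0, -1.24, np.float64(-1.8), 0.0]
[2.82, 0.0, -1.33, np.float64(-1.8), 0.0]
[2.76, 0.0, -1.41, np.float64(-1.8), 0.0]
```

Call:
{"name": "send_rows", "arguments": {
  "plan": [
    [3.1,0,-0.4,-1.8,0],
    [3.1,0,-0.5,-1.8,0],
    [3.05,0,-0.6,-1.8,0],
    [3.0,0,-0.7,-1.8,0],
    [3.0,0,-0.8,-1.7,0],
    [3.0,0,-0.9,-1.8,0],
    [2.95,0,-1.0,-1.8,0],
    [2.9,0,-1.05,-1.8,0],
    [2.9,0,-1.15,-1.8,0],
    [2.85,0,-1.25,-1.8,0],
    [2.8,0,-1.3,-1.8,0],
    [2.75,0,-1.4,-1.8,0]
  ]
}}

```text
clock: 20.85
tcp_pos: [0.4574, -0.2889, 0.1384]
orientation: [-1.4, 0.848, -0.845]
contact_force: [-0.0, -0.0, -1.0]
grip_width: 0.0105
```

Call:
{"name": "send_rows", "arguments": {
  "plan": [
    [0,0,0,0,0],
    [0,0,0,0,0],
    [0,0,0,0,0]
  ]
}}

```text
clock: 21.22
tcp_pos: [0.4581, -0.2867, 0.1388]
orientation: [-1.399, 0.847, -0.845]
contact_force: [0.6, 0.9, 0.4]
grip_width: 0.0106
```

Run:
```python
from m import *
from bench import r
s=r.get_obs(); p=s["tcp_pos"];y0=yawz(s["orientation"]);print(p,y0,s["clock"],np.abs(s["qvel"]).max())
print(rows(p,y0,[[.4587,-.288,.0465]],[27.6],0))
f=r.grab_frame("scene"); cv2.imwrite("pics/s10.png",cv2.resize(f["image"][205:285,130:250,::-1],None,fx=6,fy=6,interpolation=cv2.INTER_CUBIC))
```

```text
[ 0.45805597 -0.28674568  0.13884988] 27.685352095276333 21.225 0.0040573591416939656
[[0.14, 9.23, -0.0, np.float64(0.1), 0]]
```

View pics/s10.png

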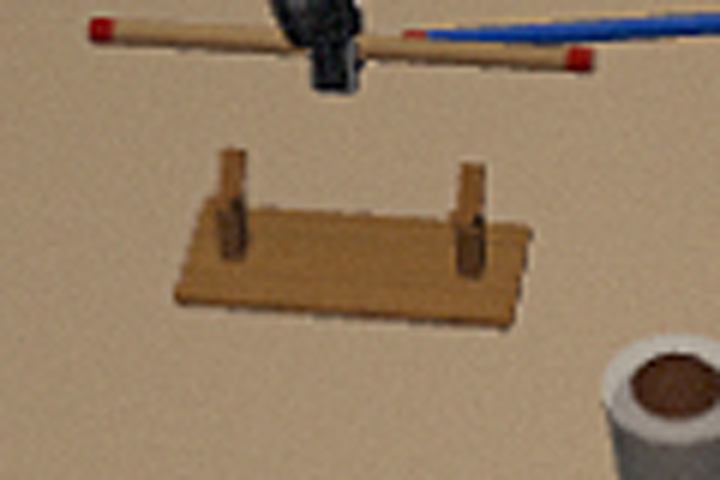

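Call:
{"name": "send_rows", "arguments": {
  "plan": [
    [0.13,2,0,0,0],
    [0,2.5,0,0,0],
    [0,2,0,0,0],
    [0,1,0,0,0],
    [0,0.7,0,0,0],
    [0,0,0,0,0],
    [0,0,0,0,0]
  ]
}}

```text
clock: 22.15
tcp_pos: [0.4589, -0.2896, 0.0578]
orientation: [-1.399, 0.847, -0.848]
contact_force: [-1.0, -0.2, -1.2]
grip_width: 0.0105
```

Run:
```python
from m import *
from bench import r
s=r.get_obs(); p=s["tcp_pos"];y0=yawz(s["orientation"]);print(p,y0,s["clock"],np.abs(s["qvel"]).max(),s["contact_force"])
f=r.grab_frame("scene"); cv2.imwrite("pics/s11.png",cv2.resize(f["image"][205:285,130:250,::-1],None,fx=6,fy=6,interpolation=cv2.INTER_CUBIC))
```

```text
[ 0.45892184 -0.28955219  0.0578015 ] 27.598042394705825 22.15 0.0030154949695878454 [-0.95576264 -0.18740272 -1.21289184]
```

View pics/s11.png

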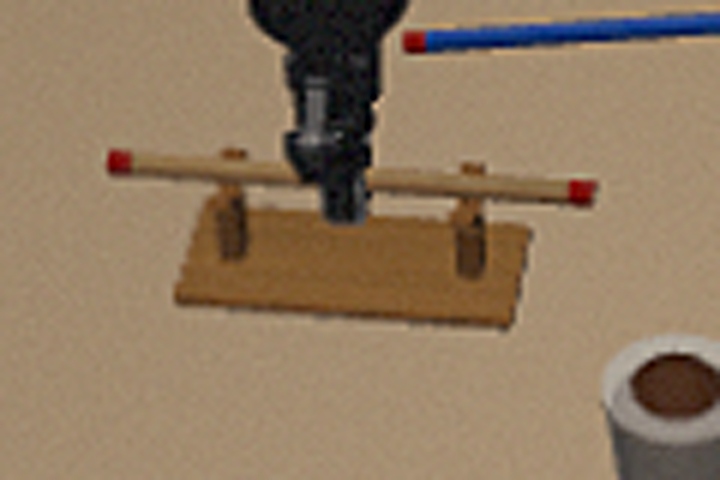

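Call:
{"name": "send_rows", "arguments": {
  "plan": [
    [-0.12,0.3,0,0,0],
    [0,0.4,0,0,0],
    [0,0.3,0,0,0],
    [0,0,0,0,0],
    [0,0,0,0,0],
    [0,0,0,0,0]
  ]
}}

```text
clock: 22.95
tcp_pos: [0.458, -0.2883, 0.0474]
orientation: [-1.399, 0.847, -0.848]
contact_force: [0.3, -0.8, 0.3]
grip_width: 0.0107
```

Call:
{"name": "send_rows", "arguments": {
  "plan": [
    [0,0.1,0,0,0],
    [0,0,0,0,0],
    [0,0,0,0,0.2],
    [0,0,0,0,0.3],
    [0,0,0,0,0.45],
    [0,0,0,0,0.45],
    [0,0,0,0,0.45]
  ]
}}

```text
clock: 23.82
tcp_pos: [0.458, -0.2882, 0.0463]
orientation: [-1.399, 0.848, -0.847]
contact_force: [-0.8, -0.1, -0.4]
grip_width: 0.0382
```

Run:
```python
from m import *
from bench import r
s=r.get_obs(); p=s["tcp_pos"];y0=yawz(s["orientation"]);print(p,y0,s["clock"],s["contact_force"],s["grip_width"])
f=r.grab_frame("scene"); cv2.imwrite("pics/s12.png",cv2.resize(f["image"][205:285,130:250,::-1],None,fx=6,fy=6,interpolation=cv2.INTER_CUBIC))
```

```text
[ 0.45795925 -0.28818867  0.04625802] 27.60071465240625 23.825 [-0.75181473 -0.10568245 -0.41498102] 0.038242009090254846
```

View pics/s12.png

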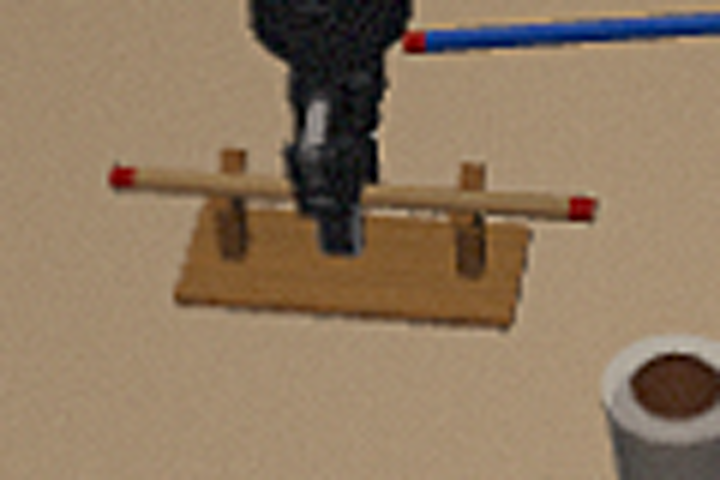

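The dowel lies in both notches: its ends are at 110 and 597 and the posts at 233 and 470 in the crop, so it's centred. I'll raise the hand and move it clear.

Call:
{"name": "send_rows", "arguments": {
  "plan": [
    [0,-0.5,0,0,0.45],
    [0,-1.5,0,0,0.45],
    [0,-2.5,0,0,0.45],
    [0,-3,0,0,0.45],
    [0,-3,0,0,0.45],
    [-2,-2,0,0,0.45],
    [-4,0,0,0,0.45],
    [-4,0,0,0,0.45],
    [-4,0,0,0,0.45],
    [-3,0,0,0,0.45],
    [0,0,0,0,0.45],
    [0,0,0,0,0.45]
  ]
}}

```text
clock: 25.38
tcp_pos: [0.3801, -0.1381, 0.172]
orientation: [-1.398, 0.846, -0.849]
contact_force: [-0.5, 0.3, 0.1]
grip_width: 0.0387
```

Run:
```python
from m import *
from bench import r
s=r.get_obs(); print(s["tcp_pos"],s["clock"],s["contact_force"])
for c in ("scene","top"):
    f=r.grab_frame(c); cv2.imwrite(f"pics/{c}13.png",f["image"][:,:,::-1])
    for t in ("claycup_center","dish_center","glue_center"): print(c,t,[(np.round(d["rect"]).tolist(),round(d["p"],2)) for d in r.recognise(c,t)][:1])
a=cv2.imread("pics/top13.png")
cv2.imwrite("pics/t13c.png",cv2.resize(a[180:280,260:360],None,fx=6,fy=6,interpolation=cv2.INTER_CUBIC))
```

```text
[ 0.38005145 -0.13807198  0.17198891] 25.375 [-0.54132827  0.33487857  0.13660663]
scene claycup_center [([231.0, 261.0, 255.0, 298.0], 0.78)]
scene dish_center [([270.0, 150.0, 299.0, 170.0], 0.75)]
scene glue_center [([336.0, 129.0, 350.0, 160.0], 0.66)]
top claycup_center [([318.0, 155.0, 336.0, 177.0], 0.88)]
top dish_center [([129.0, 210.0, 159.0, 241.0], 0.56)]
top glue_center [([82.0, 158.0, 110.0, 182.0], 0.66)]
```

View pics/scene13.png

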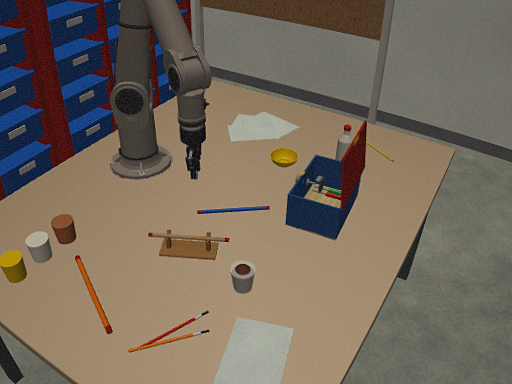

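View pics/t13c.png

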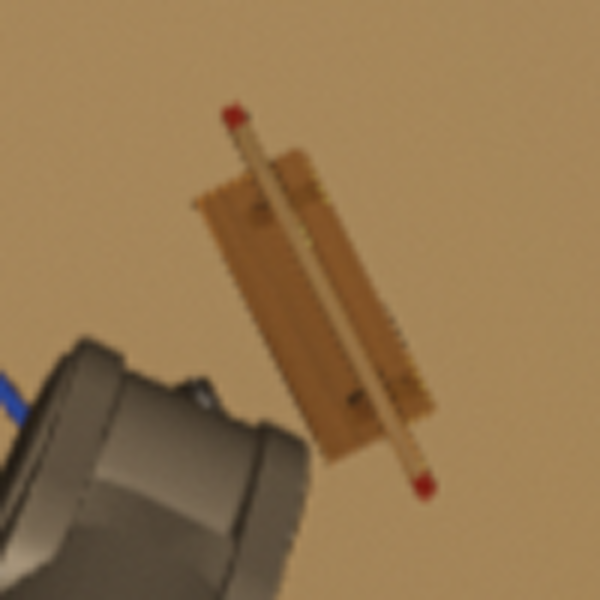

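```bash
python3 -c "
from bench import r
print(r.hand_in())"
```

```text
the job is handed in; nothing more can be done
None
```

The job is done and handed in at about 26 s of the 51 s allowed. I took the beech dowel from its rest, put it through the brass bush and pressed the catch until the red lid sprang open. I then drew it straight out and laid it back in the rest.

- **Pressing the catch:** I pressed in 1–2 mm steps. The highest push I read was about 11 N, below the 16 N overpress limit. Forces in the bush before reaching the catch stayed within sensor noise.
- **Lid:** the last picture shows it standing up, fully open.
- **Dowel:** it lies in both notches, with even overhang at either end in both cameras. It had started about 9 mm off centre, so I centred it when laying it back.
- **Other things:** the cup, dish and bottle were found within about 3 pixels of where they started. The blue and orange look-alikes were not touched, and the gripper was empty and clear of everything at hand-in.
- **What disagreed:** the two cameras differed by about 6 mm on where the bush mouth was. I settled this by lining up the dowel tip with the bush in the top view. The dowel's height came only from the arm's own position, with no camera check.

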